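Lock a slide box away in the push-and-turn specimen chest

TASK

Lay the slide box flat and right way up on the floor of the chest's chamber without dropping it, and shut the lid. Then lock the lid: push its sprung knob down, turn it clockwise all the way while it is down, and let go so that it springs back up in the locked position. Leave the reagent bottle and the petri dish where they stand.

Things in the scene. Friction and masses are not known exactly. Their poses are not given: they have to be found in the camera images.
- chest: grey specimen chest, fixed, 205 mm (its x) by 180 (y) by 70 high without lid, open top, walls 5 mm. Origin: centre of underside; +x to the hinge side (about the robot's left), -x to the front with the lock, z up. A wall splits it into the large chamber (hinge side) and a 65 mm lock compartment (front). The shut lid's knob axis is at x -60 mm, y 0, its grip point 122 mm above the bench.
- chamber (a point): centre of the chamber's floor mat, 12 mm above the bench, axes as the chest. The chamber is 122 mm (x) by 170 mm (y) inside and 58 mm deep from the rim; nothing else is in it.
- lid (a joint): angle of the lid about its hinge (rad): 0 fully shut, 1.72 to 1.95 at the start, stop at 2.0. The stiff hinge holds the lid wherever it is left; about 3 to 6 N at the free edge moves it.
- lid_hinge (a point): middle of the lid's hinge line, 70 mm above the bench, 102 mm from the chest's centre; the line runs along the chest's y. Axes turn with the lid: -x along the lid to its free edge, z its outward normal. The lid is a plate 209 by 184 mm; its outer face is 10 mm out from the hinge line.
- lid_free_edge (a point): middle of the lid's free edge on its outer face, 207 mm from the hinge line; axes as lid_hinge. The outer face is free to push on beside the knob's collar (37 mm radius about the knob's axis). Under the lid the lock's steel tongue and stop stick out 29 mm, within 36 mm of that axis.
- knob_press (a joint): how far the knob is pushed down into the lid (m): 0 up, 0.012 bottomed. Spring: 3 N at the start of travel, 8 N at the bottom. The knob turns freely only when pushed down more than 9 mm; let go part-way round it stays down and unlocked. The catch inside yields slightly and gives way under several N m: forcing the knob round unpushed does not count.
- knob_turn (a joint): angle of the knob (rad), grows clockwise seen from above the shut lid: 0 open (start), 1.22 locked (end stop). Up, the knob is caught at either end with about 0.1 rad of play. Drag about 0.04 N m.
- knob_grip (a point): grip point of the black knob, on its axis, 42 mm out from the lid's outer face, 162.5 mm from the hinge line, midway across the lid. Its handle is a bar 60 mm long, 16 wide, which ends 10 mm above this point; the knob's 61 mm round skirt lies 20 mm below. x: along the bar to its nose (white line), z outward along the axis. Locked, the nose points straight at the lid's free edge.
- slide_box_center (a point): centre of the closed slide box, half-way up: an oblong box with a dark lid, 30 mm (x) by 82 mm (y) by 31 mm high (z up), 0.12 kg, standing free on the bench.
- reagent_center (a point): bystander: small reagent bottle, 48 mm diameter, 86 mm high, this point half-way up, z along the bottle
- petri_center (a point): bystander: petri dish, 60 mm diameter, 14 mm high, this point at its centre
There are look-alikes about, which are no part of the job. Of the things that look like the part that bears slide_box_center, the larger one is meant.

How it is judged (in metres and radians):
On the way, in this order (a step that is already met when the one before it is completed fails the run):
1. the slide box lies flat in the chamber (x of slide_box_center in the frame of chamber between -0.062 and 0.062 m and y of slide_box_center in the frame of chamber between -0.086 and 0.086 m and z of slide_box_center in the frame of chamber below 0.021 m and angle between slide_box_center's own z axis and vertical below 0.2 rad and contact force between slide_box and the fingers below 0.1 N), for 0.2 s.
2. the lid is shut (value of joint lid below 0.04 rad), for 0.1 s.
3. the knob is pushed down on the shut lid, not yet turned (value of joint lid below 0.04 rad and value of joint knob_press above 0.008 m and value of joint knob_turn below 0.35 rad).
4. the knob is pushed down and turned to the locked position while down, on the shut lid (value of joint lid below 0.04 rad and value of joint knob_press above 0.006 m and value of joint knob_turn above 0.9 rad).
5. the knob has sprung up, locked (value of joint knob_press below 0.0025 m and value of joint knob_turn above 1.05 rad), for 0.2 s.
At the end, for the whole second after the job is handed in: The slide box lies flat (within 0.2 rad), right way up on the chamber's floor; the lid is shut (under 0.04 rad); the knob is at its locked end (over 1.05 of 1.22 rad) and has sprung back up (within 2.5 mm) (all of step 5 and value of joint lid below 0.04 rad and x of slide_box_center in the frame of chamber between -0.062 and 0.062 m and y of slide_box_center in the frame of chamber between -0.086 and 0.086 m and z of slide_box_center in the frame of chamber below 0.021 m and angle between slide_box_center's own z axis and vertical below 0.2 rad); the robot touches nothing.
It fails at once if the slide box is dropped (falls freely more than about 25 mm) (linear speed of slide_box above 0.7 m/s and contact force between slide_box and the fingers below 0.05 N).
It fails at once if the reagent bottle is moved more than 30 mm or knocked over (distance of reagent_center from where it was at the start of the episode above 0.03 m or angle between reagent_center's own z axis and vertical above 0.5 rad).
It fails at once if the petri dish is moved more than 30 mm (distance of petri_center from where it was at the start of the episode above 0.03 m).
It also fails if it takes over 72 s, if anything falls off the work surface, if the arm or the gripper's body presses on something with over 40 N, if the wrist force passes 120 N, or if a joint passes its speed limit or range.

ROBOT

A 6-joint arm with a two-finger parallel gripper is mounted at the origin on a cart in front of the work surface, level with it; the furniture and walls round the work are solid. World frame = base frame: x ahead of the robot, y to its left, z up, the work surface at z = 0. Lengths are in mm, angles in rad, forces in N, time in s.
With the tool pointing down it reaches from about 425 to 950 mm from the base axis. Payload 3.5 kg.
Tool frame: the origin (TCP) lies midway between the tips of the shut fingers; the grasp point (between the pads) lies 19 mm behind it; z points along the fingers, y is the direction in which the jaws open and shut (so a half turn about z gives the same grasp; the last joint's range is limited). The gripper opens to 85 mm and grips with 20 to 120 N. Pads are 22 mm wide; open, the fingers measure 114 mm over their backs; the gripper's body (76 mm by 85 mm) begins 54 mm behind the grasp point. The pads swing forward as they close: fully open they stand 13 mm farther back than shut.
Start: joints at [0.97, 0.286, 1.577, -0, 1.279, -0.15], TCP at [294.051, 607.569, 231.325] pointing down, gripper open.
Joint ranges: [-2.77, 2.77], [-0.9, 2.22], [0.21, 2.48], [-1.53, 4.67], [0.24, 2.81], [-2.84, 2.84]. Speed limits (rad/s): [2.79, 2.79, 3.14, 3.14, 3.14, 3.14].

INTERFACE

Orientations are given as a unit quaternion [x, y, z, w].
In Python, from workcell import robot, vision gives the robot as it stands.
- The arm moves only by the tool drive_tool, never from a script. Its arguments are lists of equal length, an entry for each row: "xyz": the shift along the tool's x, y, z in units of 0.06 m (1.0 is 0.06 m), a list of three; "spin": the turn about the tool's z in units of 5 degrees (1.0 is 5 degrees); "gripper": the opening, from 0 (shut) to 1 (fully open). In form: {"xyz": [[x, y, z], ...], "spin": [spin, ...], "gripper": [gripper, ...]}. A call has 1 to 12 rows; each row shifts and turns the pose as measured when the row begins, along the tool's axes as they then stand; what a row does not reach is not made up. A row lasts 1/8 s, in which the tool goes at most 62.5 mm and 10.7 degrees, less where a joint would pass 70% of its speed; a pose out of reach is approached as far as the arm can. A call with a number of a shift or a turn outside -1 to 1 is refused whole. A call with a gripper value outside its range is refused whole. The fingers move at their own pace and stop on an object; "newtons" is the grip in N (left out, the last holds). Time passes only in rows, so rows that do not move let the fingers close. It gives the time, the measured TCP pose, the force and the opening at its end, in the units of the state.
- robot.get_obs(): the state, without advancing time (a new reading comes with each control period).
- vision.camera(name): name is "scene" or "top" or "wrist"; returns the picture (400x640x3 uint8, red, green, blue); there is no depth.
- vision.camera_info(name): a dict with "fovy" (degrees; the focal length in pixels is half the picture's height over the tangent of half this angle, whatever the lens; pixels are square), "cx", "cy" (the principal point, pixels), "view" (4x4, takes a point from world to camera coordinates); the wrist camera has in their place "mount" (4x4, takes a point from camera to tool coordinates, whose origin is the TCP and whose axes are the flange's). Camera axes: x right, y down, z forward; pixel columns grow to the right and rows downward; lengths in mm; the calibration is good to about 2 mm. A picture is of the moment at which its call begins: read the wrist's pose just before it. camera_info takes no time and is no camera call.
- robot.finish_job(): hands the job in, once; it reports no verdict.
The state is a dict: "time_s": time; "joint_pos": joint angles; "qd": joint speeds; "tau": joint torques, N m; "ee_pos": TCP position; "tool_rot": TCP orientation; "wrist_force": force on the tool from outside, world axes, zero at the start; "ft_torque": the same for the moment, N m; "grip_width": finger opening in mm.
Only numpy, scipy, OpenCV 4.12 (cv2) and the standard library are available. Lean on these libraries where they do the work, as an engineer would, in place of code of your own. Each camera call takes 0.05 s, during which the arm holds its last target. There are 200 camera calls.

## Working session

There is one attempt and no reset: what is moved stays moved. The work goes in short steps, Python scripts to look and compute and a tool call to move; the robot and the scene stay as the last step left them, time stands still between calls to the robot, and variables do not carry over. Pictures are saved under pics/ and viewed, about 8 in all and at most 12, crops included, and the job is handed in when it is done.

Besides the shell and the picture viewer there is one more tool, called after ">>>" as name(argument=value, ...) on one line, values as JSON. drive_tool: Moves the arm, as the interface text tells. Shifts and turns lie within -1 to 1; 1 stands for 0.06 m of shift or 5 degrees of turn. Its arguments: {"type":"object","properties":{"xyz":{"type":"array","items":{"type":"array","items":{"type":"number","minimum":-1,"maximum":1}}},"spin":{"type":"array","items":{"type":"number","minimum":-1,"maximum":1}},"gripper":{"type":"array","items":{"type":"number"}},"newtons":{"type":"number"}},"required":["xyz","spin","gripper"]}

```bash
mkdir -p pics; ls; cat > h.py <<'E'
import numpy as np, cv2
from scipy.spatial.transform import Rotation as R
from workcell import robot, vision
def cam(n,name=None):
    o=robot.get_obs(); im=vision.camera(n); inf=vision.camera_info(n)
    if name: cv2.imwrite('pics/'+name,im[:,:,::-1])
    f=200/np.tan(np.radians(inf['fovy'])/2)
    K=np.array([[f,0,inf['cx']],[0,f,inf['cy']],[0,0,1]])
    if 'view' in inf: V=np.array(inf['view'])
    else:
        T=np.eye(4);T[:3,:3]=R.from_quat(o['tool_rot']).as_matrix();T[:3,3]=o['ee_pos']
        V=np.linalg.inv(T@np.array(inf['mount']))
    return im,K,V
def ray(K,V,u,v,z):
    C=np.linalg.inv(V); d=C[:3,:3]@np.linalg.solve(K,[u,v,1]); p=C[:3,3]
    return p+d*(z-p[2])/d[2]
def proj(K,V,P):
    p=V[:3,:3]@np.asarray(P,float)+V[:3,3]; q=K@p; return q[:2]/q[2]
E
python3 - <<'E'
from h import *
for n in ['scene','top']:
    im,K,V=cam(n,n+'0.png'); print(n,vision.camera_info(n),np.linalg.inv(V)[:3,3])
print(vision.camera_info('wrist'))
print(robot.get_obs())
E
```

```text
pics
scene {'fovy': 52.20998847832877, 'cx': 318.61576698246284, 'cy': 194.77704379734757, 'view': array([[ 5.45915686e-01, -8.37776268e-01, -1.03435441e-02,
        -2.87303960e+02],
       [-5.59089578e-01, -3.55066239e-01, -7.49230812e-01,
         4.17909701e+02],
       [ 6.24015150e-01,  4.14799820e-01, -6.62228210e-01,
         5.51940987e+02],
       [ 0.00000000e+00,  0.00000000e+00,  0.00000000e+00,
         1.00000000e+00]])} [  46.07315851 -321.25583616  675.64997514]
top {'fovy': 57.608285838442, 'cx': 323.8350079626556, 'cy': 202.45430434552523, 'view': array([[ 6.59205329e-03, -9.99624439e-01,  2.65993606e-02,
         1.55718210e+00],
       [-9.97978996e-01, -8.25774638e-03, -6.30058141e-02,
         5.82063797e+02],
       [ 6.32018023e-02, -2.61302655e-02, -9.97658630e-01,
         9.27138938e+02],
       [ 0.00000000e+00,  0.00000000e+00,  0.00000000e+00,
         1.00000000e+00]])} [522.28032705  30.58951909 961.60014547]
{'fovy': 58.077107901137474, 'cx': 325.5115773357345, 'cy': 198.41182716466375, 'mount': array([[ 2.95623974e-04, -9.64939563e-01, -2.62472004e
[... 290 characters left out ...]
time_s': 0.1, 'joint_pos': array([ 9.70017740e-01,  2.87136153e-01,  1.57801623e+00, -1.79905634e-06,
        1.27860217e+00, -1.49998890e-01]), 'qd': array([ 3.73908514e-04, -1.59633657e-03, -4.11591788e-03,  1.03053436e-03,
        8.26525047e-04, -5.79887862e-05]), 'tau': array([ 1.33419489e-03, -4.07294762e+01, -2.93702978e+01, -1.45634517e-04,
        3.39538608e-03,  2.57322931e-06]), 'ee_pos': array([293.71243792, 607.09513207, 230.05388513]), 'tool_rot': array([ 2.23485983e-01,  9.74706544e-01, -1.00599641e-03, -3.95513082e-04]), 'wrist_force': array([-0.1048612 ,  0.0463057 ,  0.51964795]), 'ft_torque': array([-0.04534605,  0.02688542, -0.01155657]), 'grip_width': 85.57791947066106}
```

View pics/top0.png

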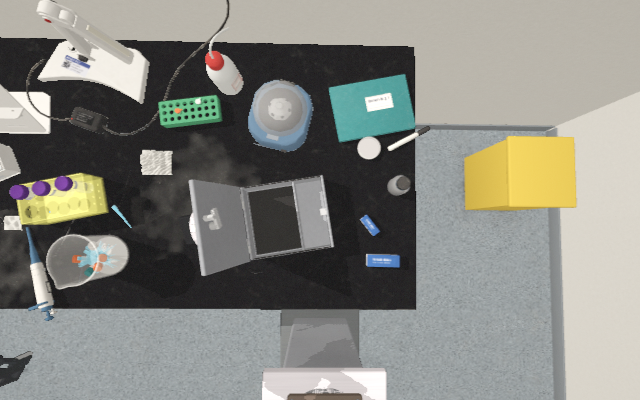

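View pics/scene0.png

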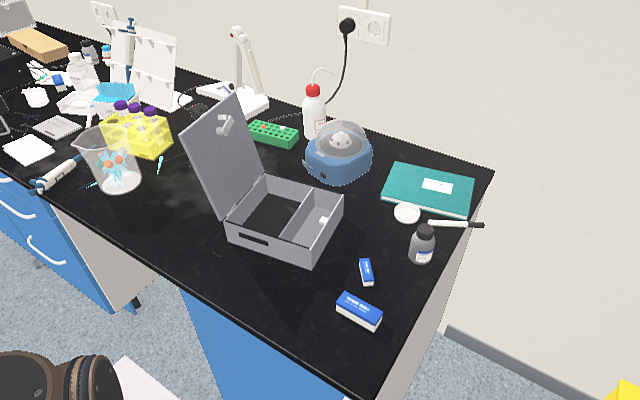

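Top view: blue boxes at (382,261) (larger) and (370,225) (smaller look-alike); chest at about (265,220), lid lying open to the left. The larger blue box is the target. I'll measure it and make one crop.

```bash
python3 - <<'E'
from h import *
im,K,V=cam('top'); im2,K2,V2=cam('scene')
def blue(im): 
    h=cv2.cvtColor(im,cv2.COLOR_RGB2HSV); return cv2.inRange(h,(100,110,60),(130,255,255))
m=blue(im); 
for c in cv2.findContours(m,cv2.RETR_EXTERNAL,cv2.CHAIN_APPROX_NONE)[0]:
    x,y,w,h=cv2.boundingRect(c)
    if cv2.contourArea(c)<60 or not(340<x<420): continue
    P=np.array([ray(K,V,u,v,31)[:2] for u,v in c[:,0]],np.float32)
    print((x,y,w,h),cv2.minAreaRect(P))
a=cv2.resize(im[160:290,180:420],None,fx=3.3,fy=3.3,interpolation=cv2.INTER_CUBIC)
cv2.imwrite('pics/crop1.png',a[:,:,::-1])
b=cv2.resize(im2[90:340,170:450],None,fx=2.4,fy=2.4,interpolation=cv2.INTER_CUBIC)
cv2.imwrite('pics/crop2.png',b[:,:,::-1])
E
```

```text
(367, 255, 33, 13) ((432.95458984375, -145.76171875), (30.383079528808594, 82.17838287353516), 0.20560415089130402)
(361, 215, 19, 21) ((525.1419067382812, -112.60951232910156), (57.087650299072266, 21.92339515686035), 38.100006103515625)
```

View pics/crop1.png

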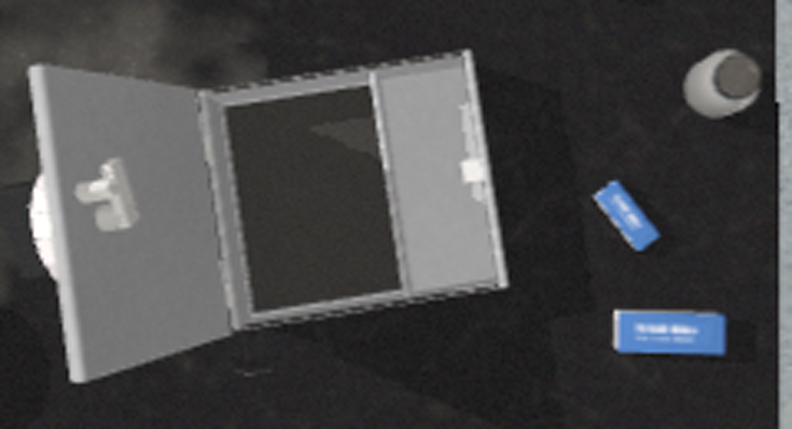

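View pics/crop2.png

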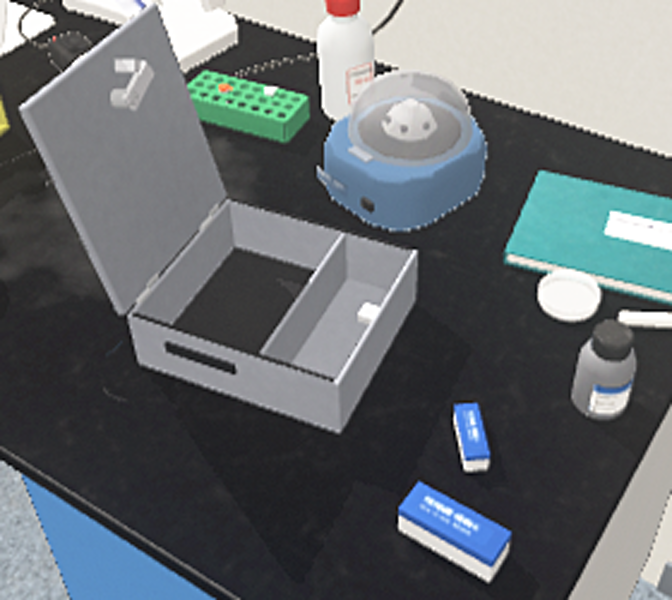

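Crop 1: the larger blue box at crop (668,332) fits 30x82 mm at z 31; the smaller one at (626,216) is the look-alike. Rim corners of the chest: (470,50), (507,286), (235,327), (200,92). Crop 2 confirms it: big blue-lidded box near, standing upright. Now the chest pose.

```bash
python3 - <<'E'
from h import *
inf=vision.camera_info('top');f=200/np.tan(np.radians(inf['fovy'])/2)
K=np.array([[f,0,inf['cx']],[0,f,inf['cy']],[0,0,1]]);V=inf['view']
c=lambda x,y:(180+x/3.3-.35,160+y/3.3-.35)
P=[ray(K,V,*c(*q),70)[:2] for q in [(470,50),(507,286),(235,327),(200,92)]]
FF,FN,HN,HF=P
for p in P: print(p)
print([np.linalg.norm(a-b) for a,b in [(FF,FN),(FN,HN),(HN,HF),(HF,FF)]])
print('front dir',np.degrees(np.arctan2(*(FF-FN)[::-1])),'hinge',np.degrees(np.arctan2(*(HF-HN)[::-1])),'sides',np.degrees(np.arctan2(*(HF-FF)[::-1])),np.degrees(np.arctan2(*(HN-FN)[::-1])))
yd=(FN-FF); print('fm',(FF+FN)/2,'hm',(HF+HN)/2)
d=lambda q:q
# divider & interior
for q in [(375,72),(408,290),(228,105),(250,313)]: print(q,ray(K,V,*c(*q),12)[:2],ray(K,V,*c(*q),70)[:2])
# lid free edge corners: intersect ray with unknown height: print at several z
for z in (240,260,275): print(z,ray(K,V,*c(32,66),z)[:2],ray(K,V,*c(77,381),z)[:2])
print('wall bottle', ray(K,V,*c(735,75),86)[:2], ray(K,V,369,148,14)[:2])
E
```

```text
[647.1230905   12.03599902]
[471.71533492 -16.53963041]
[440.79803135 183.0156777 ]
[613.6840891  212.17265235]
[np.float64(177.72013761556528), np.float64(201.93613013754486), np.float64(175.3274597275109), np.float64(202.91093322245513)]
front dir 9.25275638397203 hinge 9.572768432629402 sides 99.48541002667741 98.80687232661965
fm [559.41921271  -2.25181569] hm [527.24106022 197.59416503]
(375, 72) [636.87729965  86.15947847] [629.87790686  82.76535763]
(408, 290) [464.90563004  58.23764304] [468.40998126  56.54894154]
(228, 105) [609.51893292 201.77279976] [604.19054374 191.31720924]
(250, 313) [446.40890472 181.46754819] [451.04300521 172.25216872]
240 [610.96273207 277.93561874] [424.33882754 246.09393339]
260 [608.50479451 271.08012956] [427.05339184 240.12097411]
275 [606.66134134 265.93851267] [429.08931506 235.64125465]
wall bottle [ 628.32488665 -183.36389009] [ 727.61860769 -112.78052616]
```

>>> drive_tool(xyz=[[0,0,-0.9],[0,0,-0.9],[0,0,0],[0,0,0],[0,0,0],[0,0,0],[0,0,0],[0,0,0],[0,0,0],[0,0,0],[0,0,0],[0,0,0]], spin=[1,1,1,1,1,1,1,1,1,1,1,1], gripper=[1,1,1,1,1,1,1,1,1,1,1,1])

```text
time_s: 1.7
ee_pos: [292.9, 605.9, 336.8]
tool_rot: [0.694, 0.72, -0.005, 0.001]
wrist_force: [-0.0, 0.1, 0.2]
grip_width: 85.0
```

```bash
cat > d.py <<'E'
import sys
from h import *
# usage: d.py x y z psi(deg, tool y dir) -> units
o=robot.get_obs(); M=R.from_quat(o['tool_rot']).as_matrix(); t=np.array([float(a) for a in sys.argv[1:4]])
psi=np.degrees(np.arctan2(M[1,1],M[0,1]))
print('t',o['time_s'],'pos',o['ee_pos'].round(1),'psi',psi.round(2),'tilt',np.degrees(np.arccos(-M[2,2])).round(2),'F',np.round(o['wrist_force'],1),'w',round(o['grip_width'],1),'q',np.round(o['joint_pos'],2))
print('units',(M.T@(t-o['ee_pos'])/60).round(3),'spin',round((psi-float(sys.argv[4]))/5,2))
E
python3 d.py 433 -146 200 0
```

```text
t 1.7 pos [292.9 605.9 336.8] psi 2.16 tilt 0.58 F [-0.   0.1  0.2] w 85.0 q [ 0.97  0.23  1.45 -0.    1.47  0.93]
units [-12.593   1.874   2.372] spin 0.43
```

>>> drive_tool(xyz=[[-1,0.14,0],[-1,0.14,0],[-1,0.14,0],[-1,0.14,0],[-1,0.14,0],[-1,0.14,0],[-1,0.14,0],[-1,0.14,0],[-1,0.14,0],[-1,0.14,0],[-0.8,0.14,0.2],[-0.8,0.14,0.5]], spin=[0.4,0,0,0,0,0,0,0,0,0,0,0], gripper=[1,1,1,1,1,1,1,1,1,1,1,1])

```text
time_s: 3.2
ee_pos: [399.5, -109.0, 301.1]
tool_rot: [0.704, 0.71, -0.004, 0.008]
wrist_force: [0.6, -0.6, -0.6]
grip_width: 85.6
```

```bash
python3 d.py 433 -146 170 0
```

```text
t 3.2 pos [ 399.5 -109.   301.1] psi 0.47 tilt 1.02 F [ 0.6 -0.6 -0.6] w 85.6 q [-0.5  -0.38  2.09 -0.01  1.42 -0.51]
units [-0.584  0.541  2.197] spin 0.09
```

>>> drive_tool(xyz=[[-0.3,0.3,0.7],[-0.3,0.25,0.8],[0,0,0.7],[0,0,0]], spin=[0,0,0,0], gripper=[1,1,1,1])

```text
time_s: 3.7
ee_pos: [432.8, -151.9, 164.7]
tool_rot: [0.707, 0.707, -0.004, 0.007]
wrist_force: [-0.4, 0.4, 0.2]
grip_width: 85.8
```

```bash
cat > w.py <<'E'
from h import *
im,K,V=cam('wrist','w1.png')
h=cv2.cvtColor(im,cv2.COLOR_RGB2HSV); m=cv2.inRange(h,(100,110,60),(130,255,255))
for c in cv2.findContours(m,cv2.RETR_EXTERNAL,cv2.CHAIN_APPROX_NONE)[0]:
    if cv2.contourArea(c)<500: continue
    P=np.array([ray(K,V,u,v,31)[:2] for u,v in c[:,0]],np.float32)
    print(cv2.boundingRect(c),cv2.minAreaRect(P))
E
python3 w.py; python3 d.py 433 -146 100 0
```

```text
(309, 124, 42, 104) ((436.16107177734375, -146.83578491210938), (82.24349212646484, 30.355899810791016), 88.64347839355469)
(407, 101, 74, 65) ((522.6815795898438, -112.9705810546875), (53.74497604370117, 20.788118362426758), 38.824119567871094)
t 3.75 pos [ 434.4 -152.7  167.3] psi 0.02 tilt 1.17 F [ 0.2 -0.4  1.1] w 85.2 q [-0.55 -0.14  2.15 -0.01  1.11 -0.55]
units [ 0.133 -0.032  1.118] spin 0.0
```

>>> drive_tool(xyz=[[0.1,0,0.9],[0,0,0.8],[0,0,0.4],[0,0,0]], spin=[0,0,0,0], gripper=[1,1,1,1])

```text
time_s: 4.25
ee_pos: [445.2, -153.6, 50.8]
tool_rot: [0.706, 0.708, -0.001, 0.021]
wrist_force: [-1.0, -0.2, 0.8]
grip_width: 85.2
```

```bash
python3 w.py; python3 d.py 435 -146.5 3 0
```

```text
(272, 139, 68, 164) ((436.17022705078125, -146.47396850585938), (82.75393676757812, 30.184080123901367), 88.88662719726562)
(431, 102, 120, 102) ((520.6559448242188, -111.92987060546875), (52.17406463623047, 21.031625747680664), 38.89152526855469)
t 4.3 pos [ 446.2 -154.2   52.2] psi 0.17 tilt 2.6 F [1.2 0.1 0.2] w 85.6 q [-0.54  0.05  2.21 -0.02  0.83 -0.53]
units [ 0.156 -0.212  0.809] spin 0.03
```

>>> drive_tool(xyz=[[0.16,-0.2,0.1],[0,0,0.2],[0,0,0.2],[0,0,0.2],[0,0,0]], spin=[0,0,0,0,0], gripper=[1,1,1,1,1])

```text
time_s: 4.92
ee_pos: [438.3, -147.2, 11.9]
tool_rot: [0.706, 0.708, 0.001, 0.027]
wrist_force: [0.1, -0.3, -0.4]
grip_width: 85.4
```

```bash
python3 d.py 435.5 -146.5 2 0; python3 -c "
from h import *
print(R.from_quat(robot.get_obs()['tool_rot']).as_matrix().round(3))"
```

```text
t 4.925 pos [ 438.3 -147.2   11.9] psi 0.22 tilt 3.13 F [ 0.1 -0.3 -0.4] w 85.4 q [-0.54  0.11  2.25 -0.02  0.73 -0.53]
units [ 0.017 -0.053  0.162] spin 0.04
[[-0.002  0.999  0.039]
 [ 0.999  0.004 -0.038]
 [-0.038  0.039 -0.999]]
```

>>> drive_tool(xyz=[[0.02,-0.06,0.16],[0,0,0],[0,0,0],[0,0,0],[0,0,0],[0,0,0],[0,0,0]], spin=[0,0,0,0,0,0,0], gripper=[1,0.3,0,0,0,0,0], newtons=40)

```text
time_s: 5.8
ee_pos: [435.5, -146.8, 1.8]
tool_rot: [0.706, 0.708, 0.001, 0.028]
wrist_force: [0.4, 0.4, -1.2]
grip_width: 29.7
```

```bash
python3 d.py 435.5 -146.5 2 0
```

```text
t 5.8 pos [ 435.5 -146.8    1.8] psi 0.21 tilt 3.2 F [ 0.4  0.4 -1.2] w 29.7 q [-0.54  0.13  2.26 -0.02  0.71 -0.53]
units [ 0.004  0.001 -0.003] spin 0.04
```

>>> drive_tool(xyz=[[0,0,-0.2],[0,0,-0.4],[0,0,-0.5],[0,0,-0.5],[0,0,-0.5],[0,0,-0.5],[0,0,0],[0,0,0],[0,0,0],[0,0,0],[0,0,0],[0,0,0]], spin=[0,0,0,0,1,1,1,1,1,1,1,1], gripper=[0,0,0,0,0,0,0,0,0,0,0,0])

```text
time_s: 7.3
ee_pos: [427.0, -138.7, 169.4]
tool_rot: [0.91, 0.413, 0.012, 0.027]
wrist_force: [0.1, -0.1, -1.5]
grip_width: 29.4
```

```bash
python3 d.py 538.3 128.7 160 -80.7
```

```text
t 7.3 pos [ 427.  -138.7  169.4] psi -41.13 tilt 3.42 F [ 0.1 -0.1 -1.5] w 29.4 q [-0.53 -0.2   2.2  -0.01  1.08  0.19]
units [ 4.577 -1.541  0.062] spin 7.91
```

>>> drive_tool(xyz=[[0,0,0],[0,0,0],[0,0,0],[0,0,0],[0,0,0],[0,0,0],[0,0,0],[0,0,0]], spin=[1,1,1,1,1,1,1,0.9], gripper=[0,0,0,0,0,0,0,0])

```text
time_s: 8.3
ee_pos: [424.8, -136.9, 173.1]
tool_rot: [0.997, 0.07, 0.022, 0.022]
wrist_force: [0.2, -0.3, -0.9]
grip_width: 29.6
```

```bash
python3 d.py 538.3 128.7 160 -80.7;  python3 -c "
from h import *
print(R.from_quat(robot.get_obs()['tool_rot']).as_matrix().round(3))"
```

```text
t 8.3 pos [ 424.8 -136.9  173.1] psi -82.0 tilt 3.51 F [ 0.2 -0.3 -0.9] w 29.6 q [-0.53 -0.22  2.2  -0.01  1.09  0.9 ]
units [ 2.486 -4.126  0.128] spin -0.26
[[ 0.989  0.139  0.046]
 [ 0.141 -0.989 -0.04 ]
 [ 0.04   0.046 -0.998]]
```

>>> drive_tool(xyz=[[0.25,-0.4,0],[0.4,-0.65,0],[0.4,-0.65,0],[0.4,-0.65,0],[0.4,-0.65,0],[0.3,-0.5,0],[0,0,0],[0,0,0]], spin=[-0.25,0,0,0,0,0,0,0], gripper=[0,0,0,0,0,0,0,0])

```text
time_s: 9.3
ee_pos: [520.3, 97.5, 172.9]
tool_rot: [0.996, 0.08, 0.024, 0.023]
wrist_force: [-0.2, -0.3, -2.2]
grip_width: 29.4
```

```bash
python3 d.py 538.3 128.7 90 -80.7;  python3 -c "
from h import *
print(R.from_quat(robot.get_obs()['tool_rot']).as_matrix().round(3))
im,K,V=cam('wrist','w2.png')
im,K,V=cam('scene','s2.png')"
```

```text
t 9.3 pos [520.3  97.5 172.9] psi -80.87 tilt 3.76 F [-0.2 -0.3 -2.2] w 29.4 q [ 0.01 -0.    2.01 -0.05  1.08  1.45]
units [ 0.32  -0.534  1.373] spin -0.03
[[ 0.986  0.158  0.051]
 [ 0.161 -0.986 -0.042]
 [ 0.043  0.049 -0.998]]
```

View pics/s2.png

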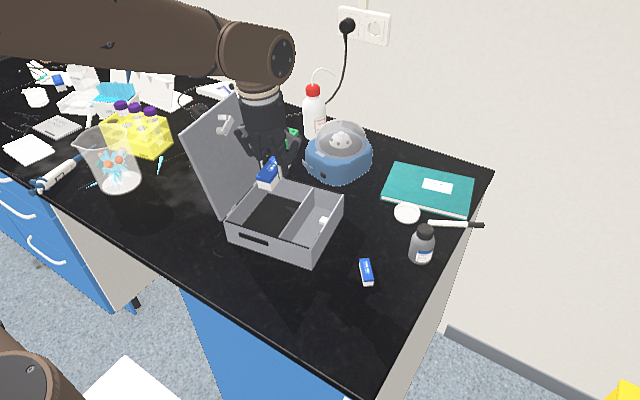

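>>> drive_tool(xyz=[[0.32,-0.53,0],[0,0,0.3],[0,0,0.5],[0,0,0.5],[0,0,0],[0,0,0]], spin=[0,0,0,0,0,0], gripper=[0,0,0,0,0,0])

```text
time_s: 10.15
ee_pos: [537.2, 121.4, 92.2]
tool_rot: [0.997, 0.075, 0.023, 0.024]
wrist_force: [0.6, -0.7, -1.3]
grip_width: 29.4
```

```bash
python3 d.py 538.3 128.7 18 -80.7;  python3 -c "
from h import *
print(R.from_quat(robot.get_obs()['tool_rot']).as_matrix().round(3))
im,K,V=cam('top','t3.png');im2,K,V=cam('wrist')
cv2.imwrite('pics/c3.png',np.hstack([cv2.resize(im[160:280,180:350],(566,400)),im2[:,100:]])[:,:780,::-1])"
```

```text
t 10.15 pos [537.2 121.4  92.2] psi -81.43 tilt 3.81 F [ 0.6 -0.7 -1.3] w 29.4 q [ 0.06  0.16  2.01 -0.06  0.93  1.51]
units [-0.016 -0.18   1.229] spin -0.15
[[ 0.988  0.149  0.049]
 [ 0.151 -0.988 -0.045]
 [ 0.042  0.051 -0.998]]
```

View pics/c3.png

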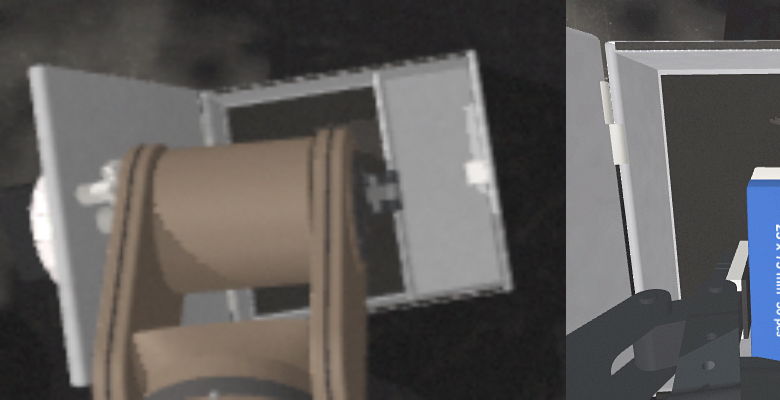

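```bash
python3 - <<'E'
from h import *
def KV(n):
    inf=vision.camera_info(n);f=200/np.tan(np.radians(inf['fovy'])/2)
    return np.array([[f,0,inf['cx']],[0,f,inf['cy']],[0,0,1]]),np.array(inf['view'])
K,V=KV('scene'); p=np.array([520.3,97.5,172.9]); u=-np.array([.051,-.042,-.998])
for h in (100,150,200,250,300,350): print(h,proj(K,V,p+u*h).round(0))
K,V=KV('top'); c=lambda x,y:(180+x/3.33,160+y/3.33)
p=np.array([537.2,121.4,92.2])
for h in (200,250,300,350): 
    P=p+u*h; print(h,P.round(0),proj(K,V,P).round(0),[ray(K,V,*c(*q),P[2])[:2].round(0) for q in [(145,150),(360,130),(112,300)]])
print('tongue', ray(K,V,*c(100,195),220))
X=np.array([-.16,.987])
for s,n in ((162.5,0),(162.5,-29),(207,0)):
    a=1.855; # lid dir
    hx=np.cos(np.pi-a)*-1; 
    d=np.array([-np.cos(a),np.sin(a)]); nn=np.array([np.sin(a),np.cos(a)])
    q=d*s+nn*n; print(s,n,'x',q[0],'z',70+q[1],'y world',197.6+.987*q[0])
E
```

```text
100 [266. 133.]
150 [262. 109.]
200 [257.  82.]
250 [251.  53.]
300 [245.  20.]
350 [238. -17.]
200 [527. 130. 292.] [260. 222.] [array([558., 197.]), array([570.,  79.]), array([476., 213.])]
250 [524. 132. 342.] [254. 224.] [array([556., 184.]), array([567.,  75.]), array([480., 199.])]
300 [522. 134. 392.] [248. 225.] [array([553., 172.]), array([563.,  72.]), array([483., 186.])]
350 [519. 136. 442.] [240. 227.] [array([550., 160.]), array([560.,  68.]), array([487., 172.])]
tongue [534.74428541 241.03741494 220.        ]
162.5 0 x 45.56388816556511 z 225.98135175473982 y world 242.57155761941277
162.5 -29 x 17.72721616010385 z 234.11275333505606 y world 215.0967623500225
207 0 x 58.0413836939814 z 268.69624500449936 y world 254.88684570595964
```

>>> drive_tool(xyz=[[-0.03,-0.06,0.2],[0,0,0.25],[0,0,0.25],[0,0,0.25],[0,0,0.15],[0,0,0],[0,0,0]], spin=[-0.15,0,0,0,0,0,0], gripper=[0,0,0,0,0,0,0])

```text
time_s: 11.12
ee_pos: [539.1, 122.4, 22.7]
tool_rot: [0.996, 0.083, 0.024, 0.024]
wrist_force: [0.6, -0.5, -0.9]
grip_width: 29.3
```

```bash
python3 d.py 538.3 121.4 17 -80.7
```

```text
t 11.125 pos [539.1 122.4  22.7] psi -80.58 tilt 3.9 F [ 0.6 -0.5 -0.9] w 29.3 q [ 0.06  0.27  2.02 -0.07  0.8   1.51]
units [-0.021  0.009  0.095] spin 0.02
```

>>> drive_tool(xyz=[[0,0,0.06],[0,0,0],[0,0,0.05],[0,0,0],[0,0,0]], spin=[0,0,0,0,0], gripper=[0,0,0,0,0])

```text
time_s: 11.75
ee_pos: [540.9, 122.2, 17.6]
tool_rot: [0.996, 0.083, 0.026, 0.024]
wrist_force: [-0.1, -0.4, -0.9]
grip_width: 29.4
```

```bash
python3 d.py 538.3 121.4 15 -80.7
```

```text
t 11.75 pos [540.9 122.2  17.6] psi -80.58 tilt 4.05 F [-0.1 -0.4 -0.9] w 29.4 q [ 0.06  0.28  2.02 -0.07  0.78  1.51]
units [-0.048  0.003  0.041] spin 0.02
```

>>> drive_tool(xyz=[[0,0,0.04],[0,0,0],[0,0,0.03],[0,0,0]], spin=[0,0,0,0], gripper=[0,0,0,0])

```text
time_s: 12.25
ee_pos: [542.2, 122.5, 16.2]
tool_rot: [0.996, 0.082, 0.026, 0.024]
wrist_force: [-1.4, 0.5, 1.5]
grip_width: 29.5
```

```bash
python3 d.py 538.3 121.4 15 -80.7
```

```text
t 12.25 pos [542.2 122.5  16.2] psi -80.61 tilt 4.03 F [-1.4  0.5  1.5] w 29.5 q [ 0.06  0.29  2.02 -0.07  0.78  1.51]
units [-0.068  0.006  0.017] spin 0.02
```

Contact (Fz rose by about 2.5 N). Release gently, then lift.

>>> drive_tool(xyz=[[0,0,0],[0,0,0],[0,0,0],[0,0,0],[0,0,0],[0,0,-0.2],[0,0,-0.4],[0,0,-0.6],[0,0,-0.6],[0,0,0],[0,0,0]], spin=[0,0,0,0,0,0,0,0,0,0,0], gripper=[0.42,0.5,0.55,0.55,0.55,0.55,0.55,0.55,0.55,0.55,0.55])

```text
time_s: 13.62
ee_pos: [535.7, 126.4, 127.7]
tool_rot: [0.996, 0.082, 0.026, 0.024]
wrist_force: [-0.4, -0.6, -0.2]
grip_width: 47.1
```

```bash
python3 - <<'E'
from h import *
im,K,V=cam('wrist','w4.png')
h=cv2.cvtColor(im,cv2.COLOR_RGB2HSV); m=cv2.inRange(h,(100,110,60),(130,255,255))
for c in cv2.findContours(m,cv2.RETR_EXTERNAL,cv2.CHAIN_APPROX_NONE)[0]:
    if cv2.contourArea(c)<500: continue
    P=np.array([ray(K,V,u,v,43)[:2] for u,v in c[:,0]],np.float32)
    print(cv2.boundingRect(c),cv2.minAreaRect(P))
E
python3 d.py 538.3 121.4 330 -80.7
```

```text
(590, 222, 50, 71) ((533.468017578125, -88.91896057128906), (53.92563247680664, 21.359024047851562), 38.3579216003418)
(302, 140, 48, 122) ((542.1663208007812, 121.78782653808594), (82.02095031738281, 30.296794891357422), 9.637272834777832)
t 13.675 pos [536.  126.4 127.8] psi -80.65 tilt 4.14 F [ 0.1 -0.7  1.2] w 47.0 q [ 0.07  0.1   1.99 -0.06  0.99  1.51]
units [ 0.19   0.268 -3.356] spin 0.01
```

View pics/w4.png

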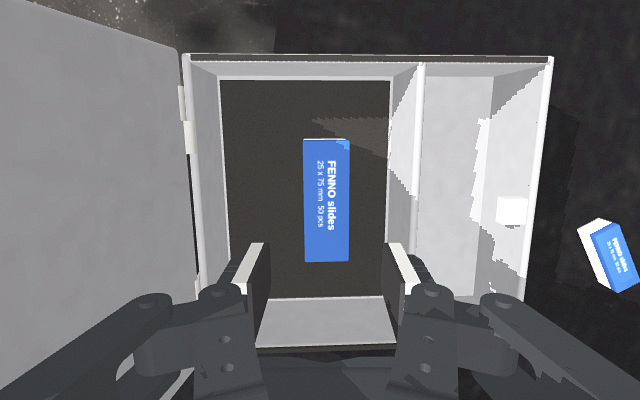

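The slide box lies flat in the chamber, blue label up at (326,200), with an 82x30 footprint at z 43. Next: rise, turn, and go behind the lid.

>>> drive_tool(xyz=[[0,0,-0.4],[0,0,-0.6],[0,0,-0.6],[0,0,-0.6],[0,0,-0.6],[0,0,-0.5],[0,0,-0.2],[0,0,0],[0,0,0],[0,0,0],[0,0,0],[0,0,0]], spin=[0,0,0,-1,-1,-1,-1,-1,-1,-1,-1,-1], gripper=[0.55,0.55,0.55,0.3,0,0,0,0,0,0,0,0])

```text
time_s: 15.18
ee_pos: [519.6, 133.6, 321.0]
tool_rot: [0.883, 0.468, -0.004, 0.026]
wrist_force: [-0.3, 0.7, 0.7]
grip_width: -0.1
```

```bash
python3 d.py 448 300 340 9.3; python3 - <<'E'
from h import *
# corners in w4 (pose then)
import cv2
inf=vision.camera_info('wrist');f=200/np.tan(np.radians(inf['fovy'])/2)
K=np.array([[f,0,inf['cx']],[0,f,inf['cy']],[0,0,1]])
T=np.eye(4);T[:3,:3]=R.from_quat([0.996,0.082,0.026,0.024]).as_matrix();T[:3,3]=[535.9,126.4,127.8]
V=np.linalg.inv(T@inf['mount'])
a,b=ray(K,V,552,57,70),ray(K,V,187,57,70); print(a,b,np.linalg.norm(a-b),np.degrees(np.arctan2(*(b-a)[1::-1])))
E
```

```text
t 15.175 pos [519.6 133.6 321. ] psi -34.12 tilt 3.0 F [-0.3  0.7  0.7] w -0.1 q [ 0.09 -0.08  1.81 -0.05  1.4   0.69]
units [ 1.612 -2.528 -0.474] spin -8.68
[647.70855699  14.68466709  70.        ] [614.04025238 209.08556456  70.        ] 197.29486479556448 99.82559468743096
```

>>> drive_tool(xyz=[[0,0,-0.3],[0,0,-0.2],[0,0,0],[0,0,0],[0,0,0],[0,0,0],[0,0,0],[0,0,0],[0,0,0],[0,0,0]], spin=[-1,-1,-1,-1,-1,-1,-1,-1,-0.7,0], gripper=[0,0,0,0,0,0,0,0,0,0])

```text
time_s: 16.42
ee_pos: [516.1, 133.2, 331.1]
tool_rot: [0.638, 0.77, -0.026, 0.011]
wrist_force: [-0.0, -0.6, 0.2]
grip_width: 0.4
```

```bash
python3 d.py 448 305 340 9.3
```

```text
t 16.425 pos [516.1 133.2 331.1] psi 10.7 tilt 3.23 F [-0.  -0.6  0.2] w 0.4 q [ 0.09 -0.07  1.79 -0.05  1.45 -0.09]
units [ 3.015 -0.588 -0.283] spin 0.28
```

>>> drive_tool(xyz=[[0.5,-0.12,-0.1],[0.7,-0.12,-0.1],[0.7,-0.12,-0.05],[0.7,-0.12,0],[0.5,-0.1,0],[0,0,0],[0,0,0]], spin=[0.28,0,0,0,0,0,0], gripper=[0,0,0,0,0,0,0])

```text
time_s: 17.3
ee_pos: [449.7, 314.8, 330.2]
tool_rot: [0.651, 0.758, -0.031, 0.008]
wrist_force: [0.1, -1.0, -0.2]
grip_width: 0.3
```

```bash
python3 d.py 448 302 235 9.3; python3 -c "
from h import *
print(R.from_quat(robot.get_obs()['tool_rot']).as_matrix().round(3))
im,K,V=cam('scene','s5.png')"
```

```text
t 17.3 pos [449.7 314.8 330.2] psi 8.64 tilt 3.73 F [ 0.1 -1.  -0.2] w 0.3 q [ 0.44 -0.02  1.74 -0.04  1.47  0.3 ]
units [-0.122 -0.002  1.596] spin -0.13
[[-0.152  0.988 -0.028]
 [ 0.987  0.15  -0.059]
 [-0.054 -0.037 -0.998]]
```

View pics/s5.png

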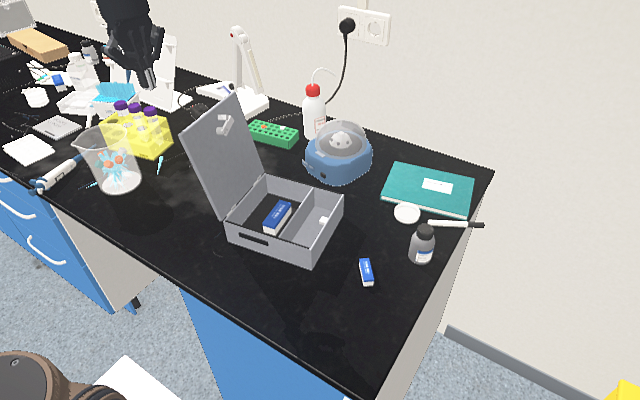

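>>> drive_tool(xyz=[[0,0,0.4],[0,0,0.45],[0,0,0.45],[0,0,0.3],[0,0,0]], spin=[0,0,0,0,0], gripper=[0,0,0,0,0])

```text
time_s: 17.98
ee_pos: [450.2, 304.2, 232.5]
tool_rot: [0.655, 0.755, -0.031, 0.009]
wrist_force: [-0.6, 0.5, -0.1]
grip_width: 0.1
```

```bash
python3 d.py 448 302 235 9.3
```

```text
t 17.975 pos [450.2 304.2 232.5] psi 8.09 tilt 3.67 F [-0.6  0.5 -0.1] w 0.1 q [ 0.43  0.03  1.87 -0.04  1.29  0.3 ]
units [-0.034 -0.044 -0.038] spin -0.24
```

>>> drive_tool(xyz=[[-0.3,0,0],[-0.35,0,-0.05],[-0.35,0,-0.05],[-0.35,0,0],[-0.3,0,0],[0,0,0]], spin=[-0.24,0,0,0,0,0], gripper=[0,0,0,0,0,0])

```text
time_s: 18.73
ee_pos: [468.9, 206.7, 251.0]
tool_rot: [0.647, 0.762, -0.025, 0.008]
wrist_force: [0.4, 1.0, 0.1]
grip_width: -0.2
```

```bash
python3 d.py 470 163.7 242 9.3
```

```text
t 18.725 pos [468.9 206.7 251. ] psi 9.23 tilt 2.97 F [0.4 1.  0.1] w -0.2 q [ 0.24 -0.07  1.93 -0.04  1.31  0.09]
units [-0.703 -0.093  0.184] spin -0.01
```

>>> drive_tool(xyz=[[-0.35,0,0.1],[-0.35,0,0.1],[-0.35,0,0.15],[-0.35,0,0.15],[0,0,0]], spin=[0,0,0,0,0], gripper=[0,0,0,0,0])

```text
time_s: 19.35
ee_pos: [485.0, 123.9, 229.9]
tool_rot: [0.647, 0.762, -0.02, 0.01]
wrist_force: [-0.9, -0.5, -0.7]
grip_width: 0.1
```

```bash
python3 d.py 482.7 83.8 200 9.3; python3 -c "
from h import *
im,K,V=cam('scene','s6.png')"
```

```text
t 19.35 pos [485.  123.9 229.9] psi 9.32 tilt 2.52 F [-0.9 -0.5 -0.7] w 0.1 q [ 0.07 -0.09  1.99 -0.04  1.26 -0.08]
units [-0.632 -0.137  0.527] spin 0.0
```

View pics/s6.png

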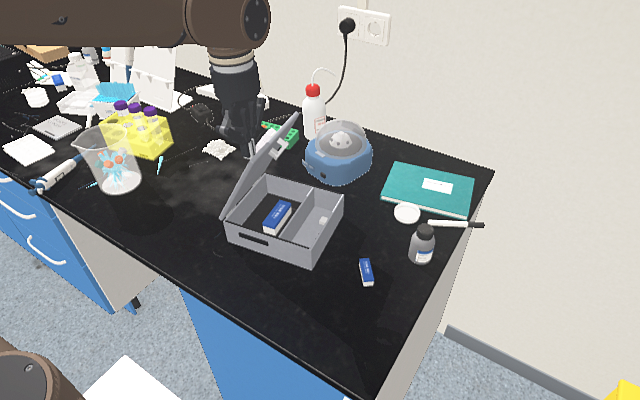

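>>> drive_tool(xyz=[[-0.32,-0.05,0.26],[-0.32,-0.05,0.28],[-0.26,0,0.3],[-0.24,0,0.3],[0,0,0]], spin=[0,0,0,0,0], gripper=[0,0,0,0,0])

```text
time_s: 20.02
ee_pos: [495.0, 55.9, 169.2]
tool_rot: [0.645, 0.764, -0.014, 0.015]
wrist_force: [-0.2, 0.2, 0.4]
grip_width: 0.0
```

```bash
python3 d.py 490.6 35.4 125 9.3
```

```text
t 20.025 pos [495.   55.9 169.2] psi 9.65 tilt 2.31 F [-0.2  0.2  0.4] w 0.0 q [-0.07 -0.05  2.06 -0.04  1.12 -0.22]
units [-0.295 -0.128  0.75 ] spin 0.07
```

>>> drive_tool(xyz=[[-0.15,-0.12,0.36],[-0.15,-0.1,0.36],[-0.07,0,0.3],[-0.07,0,0.25],[0,0,0]], spin=[0,0,0,0,0], gripper=[0,0,0,0,0])

```text
time_s: 20.65
ee_pos: [492.6, 25.4, 97.6]
tool_rot: [0.644, 0.765, -0.01, 0.02]
wrist_force: [-0.4, -0.2, 0.3]
grip_width: -0.1
```

```bash
python3 d.py 492 26.5 80 9.3
```

```text
t 20.65 pos [492.6  25.4  97.6] psi 9.83 tilt 2.6 F [-0.4 -0.2  0.3] w -0.1 q [-0.13  0.03  2.13 -0.05  0.96 -0.28]
units [ 0.032 -0.011  0.293] spin 0.11
```

>>> drive_tool(xyz=[[0,0,0.15],[0,0,0.1],[0,0,0.08],[0,0,0.05],[0,0,0]], spin=[0,0,0,0,0], gripper=[0,0,0,0,0])

```text
time_s: 21.28
ee_pos: [494.1, 25.1, 80.7]
tool_rot: [0.643, 0.766, -0.011, 0.019]
wrist_force: [-3.5, -0.1, 1.6]
grip_width: -0.0
```

```bash
python3 d.py 492 26.5 80 9.3
```

```text
t 21.275 pos [494.1  25.1  80.7] psi 9.98 tilt 2.58 F [-3.5 -0.1  1.6] w -0.0 q [-0.13  0.07  2.13 -0.05  0.92 -0.28]
units [ 0.029 -0.031  0.01 ] spin 0.14
```

>>> drive_tool(xyz=[[0,0,0.05],[0,0,0.05],[0,0,0]], spin=[0,0,0], gripper=[0,0,0])

```text
time_s: 21.65
ee_pos: [494.1, 25.2, 80.5]
tool_rot: [0.642, 0.766, -0.013, 0.018]
wrist_force: [-4.7, 0.4, 2.4]
grip_width: 0.0
```

```bash
python3 d.py 492 26.5 80 9.3
```

```text
t 21.65 pos [494.1  25.2  80.5] psi 10.09 tilt 2.54 F [-4.7  0.4  2.4] w 0.0 q [-0.13  0.07  2.13 -0.05  0.93 -0.28]
units [ 0.028 -0.031  0.007] spin 0.16
```

>>> drive_tool(xyz=[[-0.02,-0.05,0.15],[0,0,0.15],[0,0,0.15]], spin=[0,0,0], gripper=[0,0,0])

```text
time_s: 22.02
ee_pos: [495.0, 25.0, 79.0]
tool_rot: [0.641, 0.767, -0.016, 0.011]
wrist_force: [-31.1, 2.1, 57.3]
grip_width: 0.1
```

```bash
python3 d.py 492 26.5 130 9.3
```

```text
t 22.025 pos [495.  25.  79.] psi 10.19 tilt 2.27 F [-31.1   2.1  57.3] w 0.1 q [-0.13  0.08  2.12 -0.05  0.94 -0.28]
units [ 0.002 -0.054 -0.85 ] spin 0.18
```

>>> drive_tool(xyz=[[0,0,-0.15],[0,0,-0.4],[0,0,-0.6],[0,0,-0.6],[0,0.2,-0.6],[0,0.5,-0.4],[0,0.3,0],[0,0,0],[0,0,0],[0,0,0]], spin=[0,0,0,0,-1,-1,-1,-1,-1,-1], gripper=[0,0,0,0,0,1,1,1,1,1])

```text
time_s: 23.28
ee_pos: [559.3, 50.4, 249.9]
tool_rot: [0.413, 0.911, -0.015, 0.014]
wrist_force: [-0.3, -0.4, -0.2]
grip_width: 85.3
```

```bash
python3 d.py 552.9 38.4 200 79.2; python3 -c "
from h import *
im,K,V=cam('top');im2,K,V=cam('wrist','w7.png')
cv2.imwrite('pics/t7.png',im[:,:,::-1])
a=cv2.resize(im[150:290,180:350],(486,400))
cv2.imwrite('pics/c7.png',np.vstack([np.hstack([a,np.zeros((400,154,3),np.uint8)]),im2])[:,:,::-1][::1])
cv2.imwrite('pics/c7.png',cv2.resize(cv2.imread('pics/c7.png'),(480,600)))
"
```

```text
t 23.275 pos [559.3  50.4 249.9] psi 41.22 tilt 2.29 F [-0.3 -0.4 -0.2] w 85.3 q [-0.07  0.02  1.85 -0.04  1.26 -0.78]
units [-0.05  -0.199  0.837] spin -7.6
```

View pics/w7.png

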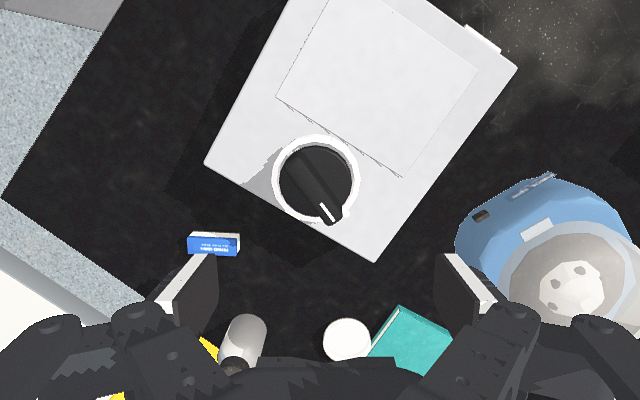

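The lid is shut; the knob's white collar is at (316,180) and its nose with the white line at (330,212).

```bash
python3 - <<'E'
from h import *
im=cv2.imread('pics/w7.png')[:,:,::-1].copy()
o=robot.get_obs(); inf=vision.camera_info('wrist');f=200/np.tan(np.radians(inf['fovy'])/2)
K=np.array([[f,0,inf['cx']],[0,f,inf['cy']],[0,0,1]])
T=np.eye(4);T[:3,:3]=R.from_quat(o['tool_rot']).as_matrix();T[:3,3]=o['ee_pos']
V=np.linalg.inv(T@inf['mount'])
g=im.max(2); win=np.zeros_like(g); cv2.circle(win,(316,180),50,255,-1)
# collar outer edge / dark disc
m=((g<90)*255).astype(np.uint8)&cv2.circle(np.zeros_like(g),(316,180),38,255,-1)
c=max(cv2.findContours(m,cv2.RETR_EXTERNAL,cv2.CHAIN_APPROX_NONE)[0],key=cv2.contourArea)
e=cv2.minEnclosingCircle(c); print('dark',e,cv2.fitEllipse(c)); print('axis @102',ray(K,V,*cv2.fitEllipse(c)[0],102))
ns=(330,212); wl=((g>130)*255).astype(np.uint8)[198:225,312:345]
n,l,s,ce=cv2.connectedComponentsWithStats(wl); print(s,ce+[312,198])
p=ray(K,V,330,212,132); print('line',p)
for pt in [(552.9,38.4,122),(552.9,38.4,102)]: print('pred',proj(K,V,pt))
for pt in [(316,181)]: print(ray(K,V,*pt,102),ray(K,V,*pt,90))
# bar ends: line tip and front edge corners lid z80
for q in [(205,163),(374,262),(516,68)]: print('lid',q,ray(K,V,*q,80))
E
```

```text
dark ((315.22125244140625, 181.84478759765625), 36.85311508178711) ((314.97955322265625, 180.1699981689453), (69.03367614746094, 71.82152557373047), 92.94120788574219)
axis @102 [552.82258172  40.51776489 102.        ]
[[  0   0  33  27 626]
 [  7   4  16  20  87]
 [ 21   5  12  22  90]
 [  0  19  14   8  88]] [[327.74600639 208.67252396]
 [326.83908046 211.79310345]
 [341.48888889 216.75555556]
 [317.15909091 220.88636364]]
line [573.57291892  35.80642431 132.        ]
pred [312.17261341 188.66627738]
pred [313.38629813 182.09623214]
[553.91629071  40.5370228  102.        ] [555.58098749  37.85680384  90.        ]
lid (205, 163) [472.89975414 -16.43389567  80.        ]
lid (374, 262) [650.34116098  11.64257687  80.        ]
lid (516, 68) [616.90760047 213.11689357  80.        ]
```

>>> drive_tool(xyz=[[0,0,0],[0,0,0],[0,0,0],[0,0,0],[0,0,0],[0,0,0],[0,0,0],[0,0,0],[0,0,0]], spin=[-1,-1,-1,-1,-1,-1,-1,-0.6,0], gripper=[1,1,1,1,1,1,1,1,1])

```text
time_s: 24.5
ee_pos: [560.7, 51.0, 246.7]
tool_rot: [0.093, 0.995, -0.017, 0.01]
wrist_force: [0.2, 0.2, 0.9]
grip_width: 85.5
```

```bash
python3 d.py 553.5 40.5 170 79
```

```text
t 24.5 pos [560.7  51.  246.7] psi 79.34 tilt 2.3 F [0.2 0.2 0.9] w 85.5 q [-0.07  0.02  1.85 -0.04  1.25 -1.45]
units [ 0.116 -0.153  1.281] spin 0.07
```

>>> drive_tool(xyz=[[0.1,-0.15,0.3],[0,0,0.4],[0,0,0.4],[0,0,0.15],[0,0,0]], spin=[0.07,0,0,0,0], gripper=[1,1,1,1,1])

```text
time_s: 25.12
ee_pos: [551.5, 38.8, 165.3]
tool_rot: [0.099, 0.995, -0.017, 0.009]
wrist_force: [0.0, -0.8, 0.4]
grip_width: 85.8
```

```bash
python3 d.py 553.5 40.5 107 79; python3 - <<'E'
from h import *
im,K,V=cam('wrist','w8.png'); print(proj(K,V,(553.5,40.5,132)),proj(K,V,(553.5,40.5,102)), proj(K,V,(573,36,132)))
E
```

```text
t 25.125 pos [551.5  38.8 165.3] psi 78.59 tilt 2.23 F [ 0.  -0.8  0.4] w 85.8 q [-0.1   0.08  1.94 -0.04  1.1  -1.45]
units [-0.007  0.067  0.971] spin -0.08
[332.9510536  233.53080048] [333.56924637 214.7550784 ] [331.69218261 268.27047952]
```

View pics/w8.png

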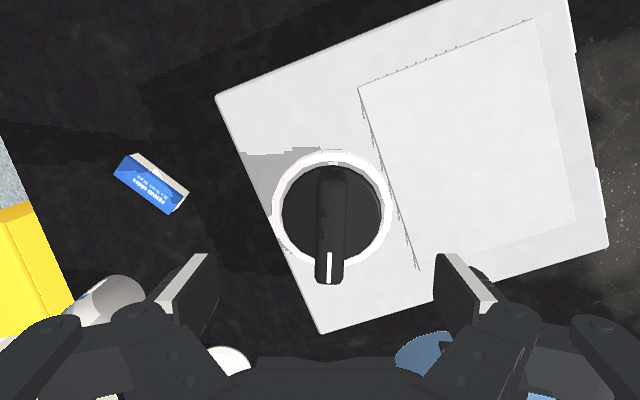

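The nose is at (329,283) and the disc centre at (331,210): the bar is aligned with the jaws, and the knob axis is about (551.5,39.2).

>>> drive_tool(xyz=[[0,0,0.3],[0,0,0.3],[0,0,0.2],[0,0,0]], spin=[-0.08,0,0,0], gripper=[1,1,1,1])

```text
time_s: 25.68
ee_pos: [553.3, 36.8, 115.8]
tool_rot: [0.096, 0.995, -0.018, 0.01]
wrist_force: [-0.5, 0.1, 0.8]
grip_width: 85.3
```

```bash
python3 d.py 551.7 39.5 107 79
```

```text
t 25.675 pos [553.3  36.8 115.8] psi 79.0 tilt 2.31 F [-0.5  0.1  0.8] w 85.3 q [-0.1   0.14  1.97 -0.04  1.01 -1.46]
units [0.037 0.044 0.144] spin 0.0
```

>>> drive_tool(xyz=[[0.03,0.05,0.14],[0,0,0],[0,0,0],[0,0,0],[0,0,0],[0,0,0],[0,0,0]], spin=[0,0,0,0,0,0,0], gripper=[1,0.5,0.3,0,0,0,0], newtons=60)

```text
time_s: 26.55
ee_pos: [553.3, 39.8, 108.5]
tool_rot: [0.096, 0.995, -0.017, 0.011]
wrist_force: [-0.2, -1.5, -0.3]
grip_width: 15.1
```

```bash
python3 d.py 551.7 39.5 95 79
```

```text
t 26.55 pos [553.3  39.8 108.5] psi 78.97 tilt 2.39 F [-0.2 -1.5 -0.3] w 15.1 q [-0.1   0.15  1.98 -0.04  0.99 -1.45]
units [ 0.031 -0.002  0.225] spin -0.01
```

>>> drive_tool(xyz=[[0,0,0.1],[0,0,0.1],[0,0,0.1],[0,0,0.05]], spin=[0,0,0,0], gripper=[0,0,0,0])

```text
time_s: 27.05
ee_pos: [554.0, 39.8, 96.0]
tool_rot: [0.096, 0.995, -0.017, 0.008]
wrist_force: [-11.7, -0.2, 19.0]
grip_width: 14.7
```

```bash
python3 d.py 551.7 39.5 95 79
```

```text
t 27.05 pos [554.   39.8  96. ] psi 78.99 tilt 2.19 F [-11.7  -0.2  19. ] w 14.7 q [-0.1   0.17  1.98 -0.04  0.97 -1.45]
units [ 0.037 -0.011  0.017] spin -0.0
```

>>> drive_tool(xyz=[[0.03,0,0.02],[0,0,0.03],[0,0,0.03],[0,0,0.03],[0,0,0.03]], spin=[0,0.8,0.8,0.8,0.8], gripper=[0,0,0,0,0])

```text
time_s: 27.68
ee_pos: [553.7, 39.9, 96.3]
tool_rot: [0.237, 0.971, -0.017, 0.01]
wrist_force: [-7.0, 0.5, 12.9]
grip_width: 14.4
```

```bash
python3 d.py 551.7 39.5 95 79; python3 -c "
from h import *
print(robot.get_obs()['ft_torque'])"
```

```text
t 27.675 pos [553.7  39.9  96.3] psi 62.56 tilt 2.26 F [-7.   0.5 12.9] w 14.4 q [-0.09  0.17  1.98 -0.04  0.97 -1.16]
units [ 0.027 -0.021  0.021] spin -3.29
[0.27022299 1.0994916  0.0280741 ]
```

>>> drive_tool(xyz=[[0,0,0.04],[0,0,0.04],[0,0,0.04],[0,0,0.04],[0,0,0.04],[0,0,0.04],[0,0,0.04],[0,0,0.04]], spin=[0.9,0.9,0.9,0.9,0.9,0.9,0.9,0.9], gripper=[0,0,0,0,0,0,0,0])

```text
time_s: 28.68
ee_pos: [554.1, 40.2, 96.2]
tool_rot: [0.533, 0.846, -0.017, 0.011]
wrist_force: [-7.8, 0.3, 15.0]
grip_width: 14.6
```

```bash
python3 d.py 551.7 39.5 95 9; python3 -c "
from h import *
print(robot.get_obs()['ft_torque'])"
```

```text
t 28.675 pos [554.1  40.2  96.2] psi 25.61 tilt 2.3 F [-7.8  0.3 15. ] w 14.6 q [-0.09  0.18  1.97 -0.05  0.99 -0.51]
units [ 0.007 -0.04   0.02 ] spin 3.32
[ 0.2086998   1.36653664 -0.01216285]
```

>>> drive_tool(xyz=[[0,0,0.04],[0,0,0.04],[0,0,0.04],[0,0,0.04],[0,0,0.04]], spin=[0.9,0.9,0.8,0.7,0.5], gripper=[0,0,0,0,0])

```text
time_s: 29.3
ee_pos: [554.3, 40.2, 96.2]
tool_rot: [0.666, 0.745, -0.019, 0.012]
wrist_force: [-8.3, 1.2, 14.3]
grip_width: 14.9
```

```bash
python3 d.py 551.7 39.5 95 9; python3 -c "
from h import *
print(robot.get_obs()['ft_torque'])"
```

```text
t 29.3 pos [554.3  40.2  96.2] psi 6.42 tilt 2.54 F [-8.3  1.2 14.3] w 14.9 q [-0.09  0.19  1.96 -0.05  1.   -0.17]
units [-0.006 -0.044  0.021] spin -0.52
[0.34861164 1.40528851 0.8744058 ]
```

>>> drive_tool(xyz=[[0,0,-0.05],[0,0,-0.1],[0,0,-0.06],[0,0,0],[0,0,0],[0,0,0],[0,0,0],[0,0,0]], spin=[-0.2,0,0,0,0,0,0,0], gripper=[0,0,0,0,0.4,0.7,0.8,0.8])

```text
time_s: 30.3
ee_pos: [554.4, 40.6, 108.0]
tool_rot: [0.658, 0.753, -0.02, 0.012]
wrist_force: [-0.4, 1.4, 0.2]
grip_width: 68.2
```

```bash
python3 d.py 551.7 39.5 200 9
```

```text
t 30.3 pos [554.4  40.6 108. ] psi 7.69 tilt 2.67 F [-0.4  1.4  0.2] w 68.2 q [-0.09  0.17  1.96 -0.05  1.02 -0.19]
units [-0.081 -0.068 -1.531] spin -0.26
```

>>> drive_tool(xyz=[[0,0,-0.3],[0,0,-0.6],[0,0,-0.7],[0,0,-0.6],[0,0,-0.3],[0,0,0],[0,0,0]], spin=[0,0,0,0,0,0,0], gripper=[0.8,0.8,1,1,1,1,1])

```text
time_s: 31.18
ee_pos: [555.4, 48.0, 266.6]
tool_rot: [0.658, 0.753, -0.019, 0.013]
wrist_force: [0.1, -0.0, -0.1]
grip_width: 85.5
```

```bash
python3 d.py 551.7 39.5 200 9; python3 - <<'E'
from h import *
im,K,V=cam('wrist','w9.png'); print('axis102',proj(K,V,(553.5,40,102)),'axis132',proj(K,V,(553.5,40,132)),'axis120',proj(K,V,(553.5,40,120)))
u=np.array([.157,-.988])
for h in (132,120): print('nose',h,proj(K,V,np.r_[np.array([553.5,40])+30*u,h]))
im,K,V=cam('scene','s9.png')
E
```

```text
t 31.175 pos [555.4  48.  266.6] psi 7.65 tilt 2.63 F [ 0.1 -0.  -0.1] w 85.5 q [-0.07  0.01  1.83 -0.05  1.31 -0.2 ]
units [-0.083 -0.067  1.115] spin -0.27
axis102 [324.06255238 178.84577071] axis132 [323.48245166 188.41639374] axis120 [323.7278849  184.36718474]
nose 132 [324.41980295 223.65917888]
nose 120 [324.62292226 218.41511967]
```

View pics/w9.png

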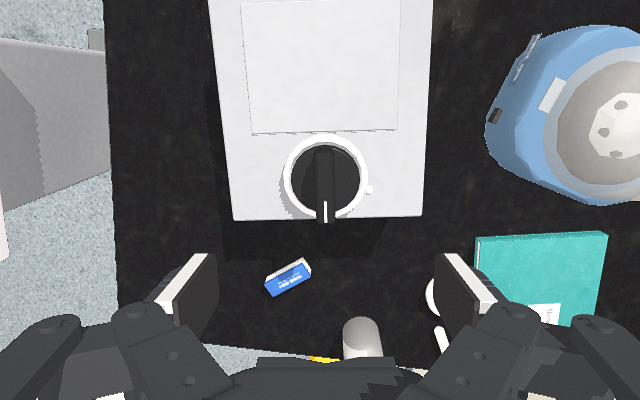

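The nose points straight at the front edge. Its tip is at (325,222), where 223.7 is predicted for "up" and 218.4 for "down". The lid is shut and the gripper is clear, so I'm handing in.

```bash
python3 -c "
from workcell import robot
print(robot.finish_job())"
```

```text
the job is handed in; nothing more can be done
None
```

I put the larger slide box flat in the chamber, shut the lid, pressed the knob down 12.5 mm, turned it clockwise to its stop and let it spring back up. I handed the job in at about 31 s of the 72 s allowed; the hand-in gave no verdict.

**Box:** before the lid went down, the wrist camera showed the box flat, label up, 82 × 30 mm at 43 mm height, near (542, 122). I did not look inside again after shutting the lid.

**Lid:** it took a 57 N push with the fingertip at 79 mm, and the later pictures show it flush with the chest.

**Knob:** it turned about 72°, with 0.9 N m at the stop. In the last picture its nose points straight at the lid's free edge. The nose tip was at row 222, against 224 expected for up and 218 for still down, so "sprung up" rests on only a few pixels.

**Robot and bystanders:** the gripper was clear of everything with no force on it. The bottle and dish looked untouched in the last picture, but I did not measure them.

**Not as planned:** the tool drifted 2–4° off vertical over the moves. The knob position from different views also disagreed by about 2 mm. Neither caused trouble.

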